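# Set a circuit board to the line on a preheater's rails

## Robot

A 7-joint arm with a two-finger parallel gripper is mounted at the origin on the work surface. World frame = base frame: x ahead of the robot, y to its left, z up, the work surface at z = 0. Lengths are in m, angles in rad, forces in N, time in s.
With the tool pointing down it reaches from about 0.4 to 0.875 m from the base axis. Payload 19.3 kg.
Tool frame: the origin (TCP) lies midway between the tips of the shut fingers; the grasp point (between the pads) lies 19 mm behind it (bot.tcp_to_grasp is the distance from the TCP to the grasp point, in m); z points along the fingers, y is the direction in which the jaws open and shut (so a half turn about z gives the same grasp; the last joint's range is limited). The gripper opens to 85 mm and grips with 20 to 120 N. Pads are 22 mm wide; open, the fingers measure 114 mm over their backs; the gripper's body (76 mm by 85 mm) begins 54 mm behind the grasp point. The pads swing forward as they close: fully open they stand 13 mm farther back than shut.
Start: joints at [-1.188, 0.521, -0.036, 1.599, 0.021, 1.021, -0.113], TCP at [0.273, 0.562, 0.231] pointing down, gripper open.
Joint ranges: [-2.91, 2.91], [-0.3, 2.13], [-1.5, 1.42], [0.17, 2.43], [-1.26, 4.41], [0.16, 1.93], [-2.52, 2.52]. Speed limits (rad/s): [1.89, 1.89, 2.39, 2.39, 3.01, 3.01, 3.01].

## Interface

Orientations are given as [roll, pitch, yaw] about the fixed x, y, z axes, in that order (R = Rz(yaw) Ry(pitch) Rx(roll)).
In Python, from workcell import bot gives the robot as it stands. The module is installed in compiled form; this text tells all that it offers.
- The arm moves only by the tool drive_tool, never from a script. Its argument "series" is a list of rows, each a list of 5 numbers: the opening in per cent of the stroke, from 0 (shut) to 100 (fully open), then the shift along the world's x, y, z in m, then the turn about the world's z in rad. A call has 1 to 12 rows; each row shifts and turns the pose as measured when the row begins; what a row does not reach is not made up. A row lasts 1/10 s, in which the tool goes at most 50 mm and 8.59 degrees, less where a joint would pass 70% of its speed; a pose out of reach is approached as far as the arm can. A call with a gripper value outside its range is refused whole. The fingers move at their own pace and stop on an object; "newtons" is the grip in N (left out, the last holds). Time passes only in rows, so rows that do not move let the fingers close. It gives the time, the measured TCP pose, the force and the opening at its end, in the units of the state.
- bot.observe(): the state, without advancing time (a new reading comes with each control period).
- bot.grab_frame(name): name is "scene" or "side" or "wrist"; returns the picture (480x640x3 uint8, red, green, blue); there is no depth.
- bot.camera_info(name): a dict with "fx", "fy", "cx", "cy" (pixels), "cam_to_world" (4x4, takes a point from camera to world coordinates). Camera axes: x right, y down, z forward; pixel columns grow to the right and rows downward; lengths in m; the calibration is good to about 2 mm. The wrist camera is an equidistant fisheye: a pixel r from the principal point sees the ray r / f radians off the axis. A picture is of the moment at which its call begins: read the wrist's pose just before it. camera_info takes no time and is no camera call; for the wrist camera it gives the pose at the moment of the call.
- bot.job_done(): hands the job in, once; it reports no verdict.
Trained networks look in the newest picture that a camera, given by its name, has taken for a name from the list of things; names that differ only in an ending like _2 or _b are one class to them, and where a whole thing is asked for, a point or a joint stands for the part that bears it (a point fixed in the world has none). Each returns a list of dicts, best first, with "conf" (0 to 1); they miss things now and then, are a little off and sometimes report something else, mostly with a low value. They report only what shows in the picture. A call takes as long as a camera call. They do not tell look-alikes from the thing itself.
- bot.masks_of(camera, target): "mask" (480x640 bool, what is visible of it) and "point" ([column, row] in pixels, amid what is visible of it).
The state is a dict: "clock": time; "qpos": joint angles; "qd": joint speeds; "joint_efforts": joint torques, N m; "position": TCP position; "tool_rot": TCP orientation; "force": force on the tool from outside, world axes, zero at the start; "moment": the same for the moment, N m; "grip_width": finger opening in m.
Only numpy, scipy, OpenCV 4.12 (cv2) and the standard library are available. Lean on these libraries where they do the work, as an engineer would, in place of code of your own. Each camera call takes 0.05 s, during which the arm holds its last target.

## Task

The green circuit board lies on the two rails of the preheater, short of its place. Slide it along the rails until its leading edge meets the black line scribed across both rails, so that the processor comes over the middle of the heater, and leave it lying flat between the rails; there is no stop, so halt it on the line yourself. Leave everything else on the bench where it is.

Things in the scene. Friction and masses are not known exactly. Their poses are not given: they have to be found in the camera images.
- preheater: Cold infrared board preheater, fixed: grey housing 300 (x) by 400 (y) mm, deck 60 mm above the table, control panel facing the robot (-x). Origin at table height under its middle, z up. Two rails run along y, 440 mm long, open at both ends. Between them, 121 mm clear: heater tiles and wire guard up to 68 mm above the table, and low cross bars at y = +-185 mm up to 72 mm.
- rail_near (a point): Middle of the top of the rail nearer the robot: aluminium L, preheater x = -75.5 mm, y = 0, 105 mm above the table. Its wall is 18 mm wide (x -84.5 to -66.5); inside it a ledge reaches to x = -60.5 mm, top 100 mm above the table, 6 mm thick: the board lies on it.
- rail_far (a point): The same point of the farther rail, the mirror image: preheater x = +75.5 mm.
- line (a point): Midway between the two black scribed lines, each 2.5 mm wide, that cross the tops of both rail walls: preheater x = 0, y = +85 mm (middle of the line's width), 102.4 mm above the table, the height of the board's upper face. Axes as the preheater's; the board has to go along +y.
- board: Green circuit board, loose on the rails: 130 mm (x, across the rails) by 150 mm (y, along them), 2.4 mm thick, 0.2 to 0.4 kg, 1.5 mm play to each wall, dry friction. Origin mid-underside, z up, axes near the preheater's. Leading edge y = +75, trailing edge y = -75 mm, both straight and bare. It starts 55 to 110 mm short of the line. Nothing hangs below it; parts on top are up to 18 mm high.
- edge_near (a point): Corner of the board's leading edge at the rail nearer the robot: (-65, +75) mm on the board's upper face; axes as the board's.
- edge_far (a point): Corner of the board's leading edge at the rail farther from the robot: (+65, +75) mm on the board's upper face; axes as the board's.
- tail (a point): Middle of the board's trailing edge, (0, -75) mm on its upper face. The nearest parts are two white plug headers, 30 mm wide and 8 mm high, at x = +-42 mm, 15 mm in from this edge.
- processor (a point): Top centre of the processor, a 36 mm square chip with a steel lid, at (0, -10) mm, 6 mm above the board's underside. With the edge on the line it is over the heater's middle.
- flux_bottle: Bystander: small flux bottle, 30 mm across, 58 mm tall, standing on the preheater's deck beside the far rail; origin under its middle
- esd_brush: Bystander: black bench brush, about 135 mm long, 22 mm high, lying on the preheater's deck beside the far rail; origin under its middle
- screwdriver: Bystander: screwdriver, 160 mm long, lying on the table to the left; origin under its middle
- solder_reel: Bystander: steel-coloured reel, 60 mm across, 40 mm tall, on the table to the right; origin under its middle
- heatsink: Bystander: finned aluminium heatsink, 70 x 50 x 30 mm, on the table to the right; origin under its middle
- screw_tray: Bystander: grey two-part screw tray, 90 x 130 x 22 mm, on the table to the left; origin under its middle
- multimeter: Bystander: grey hand multimeter, 160 x 78 x 42 mm, on the table to the left; origin under its middle
- small_board: Bystander: scrap circuit board, 100 x 70 mm, lying on the table to the right; origin under its middle
There are look-alikes about, which are no part of the job. Leave any purple or yellow look-alike of the board alone.

How it is judged:
By the outcome, as a careful person would: the job done as asked, in the order asked, and still so for the second after the job is handed in, with the robot touching nothing.
It also fails if it takes over 43 s, if anything falls off the work surface, if the arm or the gripper's body presses on something with over 40 N, if the wrist force passes 120 N, or if a joint passes its speed limit or range.

## Working session

There is one attempt and no reset: what is moved stays moved. The work goes in short steps, Python scripts to look and compute and a tool call to move; the robot and the scene stay as the last step left them, time stands still between calls to the robot, and variables do not carry over. Pictures are saved under pics/ and viewed, and the job is handed in when it is done.

Besides the shell and the picture viewer there is one more tool, called in YAML: its name, and indented under it one key for each argument. drive_tool: Moves the arm, as the interface text tells. Its arguments: {"type":"object","properties":{"series":{"type":"array","items":{"type":"array","items":{"type":"number"}}},"newtons":{"type":"number"}},"required":["series"]}

```bash
mkdir -p pics; python3 - <<'E'
from workcell import bot
import cv2
print(bot.observe())
for n in("scene","side","wrist"):
    im=bot.grab_frame(n);cv2.imwrite(f"pics/{n}0.png",im[:,:,::-1]);i=bot.camera_info(n);print(n,i)
E
```

```text
{'clock': 0.0, 'qpos': array([-1.18817031,  0.52203016, -0.03635645,  1.60001155,  0.02119527,
        1.02108624, -0.1128251 ]), 'qd': array([ 6.47953235e-04, -1.15995098e-03,  1.62297623e-03,  1.03600512e-03,
        1.18497785e-03, -4.44025782e-05,  2.77515691e-04]), 'joint_efforts': array([-1.53517165e-03, -9.27092457e+01,  1.97921544e+00, -3.69938743e+01,
        1.78558391e-02,  8.12191225e-03, -2.78463835e-05]), 'position': array([0.27331079, 0.56169455, 0.23071407]), 'tool_rot': array([-3.14044381e+00,  6.35287788e-05,  2.68875437e+00]), 'force': array([-0.56125015, -0.62654868, -1.14492639]), 'moment': array([-0.01644067, -0.01955145, -0.00070109]), 'grip_width': 0.08532336690499037}
scene {'fx': 448.0517050864559, 'fy': 448.0517050864559, 'cx': 321.91109128191283, 'cy': 244.08052222690353, 'cam_to_world': array([[ 0.7117434 ,  0.52052387, -0.47167386,  0.91633603],
       [ 0.70233624, -0.51582405,  0.49056025, -0.4486786 ],
       [ 0.01204759, -0.68042666, -0.73271714,  0.77928371],
       [ 0.        ,  0.        ,  0.        ,  1.        ]])}
side {'fx': 585.7590276314268, 'fy': 585.7590276314268, 'cx': 324.5901613143844, 'cy': 237.96132723606766, 'cam_to_world': array([[ 0.97649601, -0.17535708,  0.12532131,  0.3155528 ],
       [-0.21528104, -0.76528461,  0.60662471, -0.82284685],
       [-0.01046946, -0.61934592, -0.78504842,  1.13363245],
       [ 0.        ,  0.        ,  0.        ,  1.        ]])}
wrist {'fx': 371.64829954431775, 'fy': 371.64829954431775, 'cx': 321.93617154916166, 'cy': 239.15162766599735, 'cam_to_world': array([[ 4.37121620e-01,  8.61804263e-01,  2.57328780e-01,
         2.07742414e-01],
       [ 8.99402294e-01, -4.18991909e-01, -1.24584485e-01,
         5.94204103e-01],
       [ 4.51236576e-04,  2.85900667e-01, -9.58259153e-01,
         3.74498303e-01],
       [ 0.00000000e+00,  0.00000000e+00,  0.00000000e+00,
         1.00000000e+00]])}
```

View pics/scene0.png

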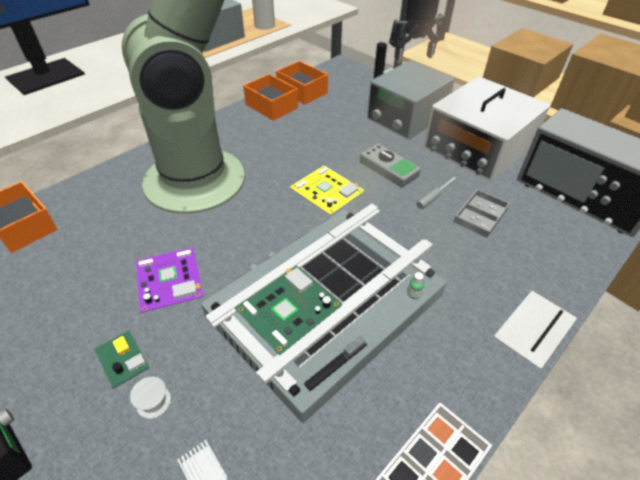

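View pics/side0.png

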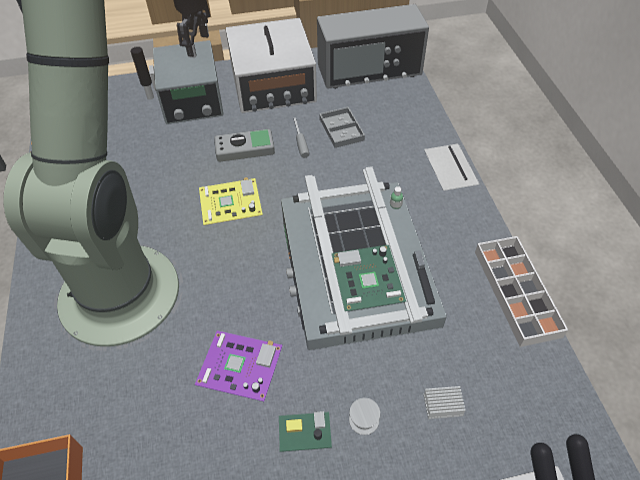

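View pics/wrist0.png

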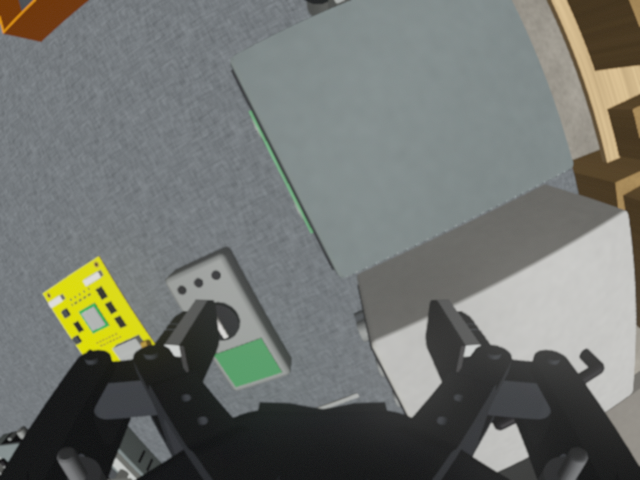

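```bash
cat > h.py <<'E'
from workcell import bot
import numpy as np, cv2
def unproj(i,px,z):
    T=i["cam_to_world"];d=T[:3,:3]@np.array([(px[0]-i["cx"])/i["fx"],(px[1]-i["cy"])/i["fy"],1.])
    o=T[:3,3];return o+d*(z-o[2])/d[2]
def proj(i,P):
    T=i["cam_to_world"];c=(np.atleast_2d(P)-T[:3,3])@T[:3,:3]
    return np.c_[c[:,0]/c[:,2]*i["fx"]+i["cx"],c[:,1]/c[:,2]*i["fy"]+i["cy"]]
E
python3 - <<'E'
from h import *
for n in("scene","side"):
    im=bot.grab_frame(n);i=bot.camera_info(n)
    for t,z in(("line",.1024),("board",.105),("rail_near",.105),("rail_far",.105),("processor",.106),("edge_near",.1024),("edge_far",.1024),("tail",.1024)):
        r=bot.masks_of(n,t)
        for k in r[:3]:
            m=k["mask"];print(n,t,round(k["conf"],2),np.round(k["point"],1),m.sum(),unproj(i,k["point"],z).round(4))
    c=im[190:400,190:450] if n=="scene" else im[160:350,270:450]
    cv2.imwrite(f"pics/{n}1.png",cv2.resize(c,None,fx=3 if n=="scene" else 3.1,fy=2.85 if n=="scene" else 3.1,interpolation=cv2.INTER_CUBIC)[:,:,::-1])
print(bot.observe()["clock"])
E
```

```text
scene line 0.69 [336.8 301.6] 22233 [ 0.6015 -0.079   0.1024]
scene line 0.61 [429.2 197.1] 258 [0.5506 0.2841 0.1024]
scene board 0.9 [329.5 192.4] 1808 [0.3806 0.1307 0.105 ]
scene board 0.88 [165.2 278.8] 3118 [ 0.3354 -0.2737  0.105 ]
scene board 0.85 [288.6 307. ] 5047 [ 0.5492 -0.1511  0.105 ]
scene rail_near 0.71 [336.5 297.2] 21326 [ 0.5955 -0.0736  0.105 ]
scene rail_far 0.76 [338.2 300.8] 21789 [ 0.6033 -0.0773  0.105 ]
scene processor 0.8 [169.4 281.6] 3202 [ 0.3478 -0.272   0.106 ]
scene processor 0.63 [327.7 192. ] 1790 [0.3775 0.1279 0.106 ]
scene processor 0.57 [284.  307.8] 5004 [ 0.5451 -0.1586  0.106 ]
scene edge_near 0.87 [167.4 281.4] 3195 [ 0.3416 -0.2735  0.1024]
scene edge_near 0.86 [326.5 190.8] 1878 [0.3697 0.132  0.1024]
scene edge_near 0.85 [285.9 309.8] 4956 [ 0.5488 -0.1576  0.1024]
scene edge_far 0.76 [287.4 307.4] 4939 [ 0.5469 -0.1521  0.1024]
scene edge_far 0.68 [328.8 189.3] 1844 [0.3697 0.1397 0.1024]
scene edge_far 0.64 [168.3 280.5] 3301 [ 0.3409 -0.2711  0.1024]
scene tail 0.86 [327.5 189. ] 1819 [0.3668 0.1383 0.1024]
scene tail 0.85 [166.8 280.
[... 515 characters left out ...]
8  0.105 ]
side processor 0.82 [239.3 366.3] 3922 [ 0.2537 -0.2971  0.106 ]
side processor 0.77 [370.1 278.5] 3530 [ 0.55  -0.157  0.106]
side processor 0.65 [227.9 200.4] 2193 [0.2815 0.1324 0.106 ]
side edge_near 0.93 [365.3 280.1] 3576 [ 0.5398 -0.1564  0.1024]
side edge_near 0.87 [228.1 200.4] 2177 [0.2819 0.1357 0.1024]
side edge_near 0.61 [237.7 368.2] 4159 [ 0.25   -0.2985  0.1024]
side edge_far 0.91 [238.7 366.2] 4120 [ 0.2524 -0.2948  0.1024]
side edge_far 0.63 [367.3 279.2] 3629 [ 0.5445 -0.1551  0.1024]
side tail 0.83 [238.6 363.6] 4138 [ 0.2529 -0.2893  0.1024]
side tail 0.75 [370.6 277.1] 3626 [ 0.5528 -0.1515  0.1024]
side tail 0.7 [230.4 200.1] 2216 [0.2873 0.1354 0.1024]
1.05
```

View pics/side1.png

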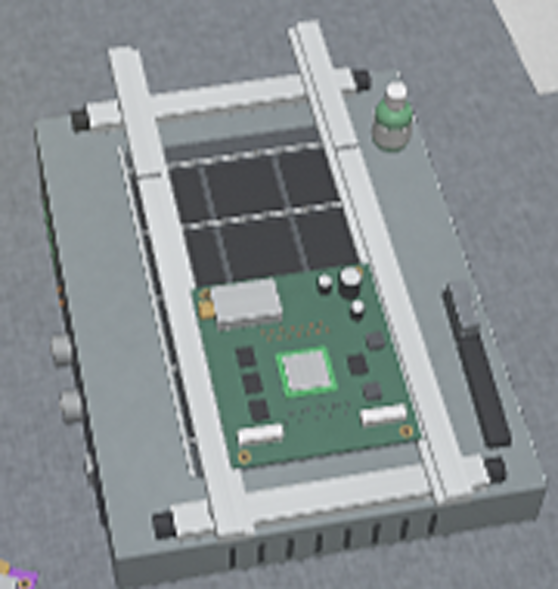

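View pics/scene1.png

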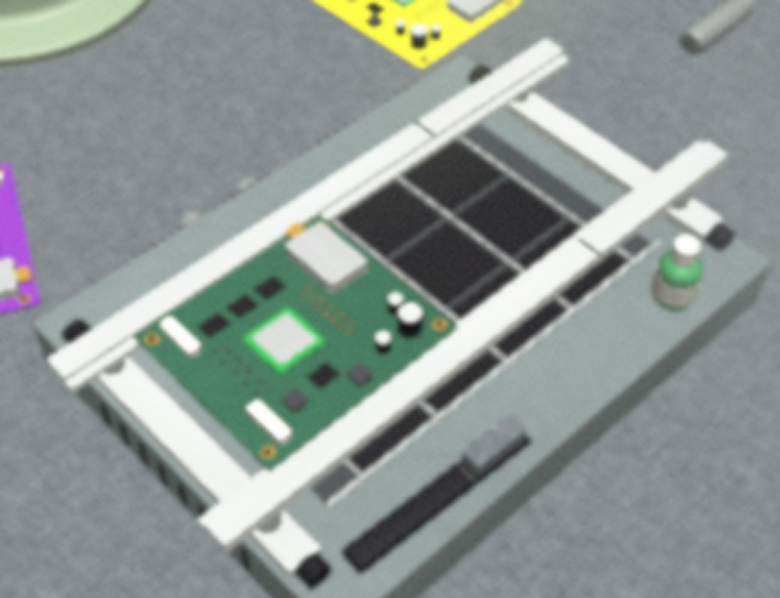

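```bash
cat > fit.py <<'E'
from h import *
from scipy.optimize import least_squares
S=lambda x,y:(190+x/3,190+y/2.85)
D=lambda x,y:(270+x/3.1,160+y/3.1)
O={"scene":[((-75.5,85,105),S(427,128)),((75.5,85,105),S(590,245)),((-75.5,220,105),S(555,48)),((75.5,220,105),S(712,147)),((-75.5,-220,105),S(60,367)),((75.5,-220,105),S(212,530))],
"side":[((-75.5,85,105),D(149,176)),((75.5,85,105),D(347,146)),((-75.5,220,105),D(123,49)),((75.5,220,105),D(303,25))]}
I={n:bot.camera_info(n) for n in O}
def W(p,L):
    L=np.array(L)/1000;c,s=np.cos(p[2]),np.sin(p[2])
    return np.c_[p[0]+c*L[:,0]-s*L[:,1],p[1]+s*L[:,0]+c*L[:,1],L[:,2]]
def res(p,ns=("scene","side")):
    return np.concatenate([(proj(I[n],W(p,[a for a,b in O[n]]))-np.array([b for a,b in O[n]])).ravel() for n in ns])
if __name__=="__main__":
    for ns in (("scene","side"),("scene",),("side",)):
        r=least_squares(res,[.53,-.07,0],args=(ns,),loss="soft_l1");p=r.x
        print(ns,p.round(4),res(p,ns).round(1))
        for n in ns:
            pts={"scene":[S(455,325),S(330,218)],"side":[D(192,290),D(365,265),D(233,467),D(420,440)]}[n]
            c,s=np.cos(p[2]),np.sin(p[2])
            for q in pts:
                w=unproj(I[n],q,.1024);d=w[:2]-p[:2];print(n,np.round([c*d[0]+s*d[1],-s*d[0]+c*d[1]],4),w.round(4))
E
python3 fit.py
```

```text
('scene', 'side') [ 0.5506 -0.0514 -0.0367] [-0.5 -0.1 -0.4  0.3  0.1 -1.4  2.   0.1 -1.6 -0.2  0.4  0.8 -0.1 -0.1
 -0.1  0.3 -1.2 -0.5  1.  -1.1]
scene [ 0.0618 -0.023 ] [ 0.6116 -0.0766  0.1024]
scene [-0.0574 -0.0197] [ 0.4925 -0.069   0.1024]
side [-0.0633 -0.0231] [ 0.4865 -0.0722  0.1024]
side [ 0.0624 -0.0244] [ 0.6121 -0.078   0.1024]
side [-0.064 -0.171] [ 0.4804 -0.22    0.1024]
side [ 0.0623 -0.1737] [ 0.6066 -0.2273  0.1024]
('scene',) [ 0.5505 -0.0511 -0.0368] [-0.4 -0.2 -0.3  0.1  0.2 -1.5  2.  -0.  -1.5 -0.4  0.5  0.7]
scene [ 0.0619 -0.0233] [ 0.6116 -0.0766  0.1024]
scene [-0.0573 -0.0201] [ 0.4925 -0.069   0.1024]
('side',) [ 0.5512 -0.0522 -0.0326] [ 0.1  0.3  0.   0.4 -1.3 -0.1  0.9 -0.9]
side [-0.064  -0.0221] [ 0.4865 -0.0722  0.1024]
side [ 0.0617 -0.0238] [ 0.6121 -0.078   0.1024]
side [-0.0653 -0.17  ] [ 0.4804 -0.22    0.1024]
side [ 0.061  -0.1731] [ 0.6066 -0.2273  0.1024]
```

drive_tool:
  series:
    - [45, 0.016, -0.047, 0.01, -0.1]
    - [45, 0.016, -0.047, 0.01, -0.1]
    - [45, 0.016, -0.047, 0.01, -0.1]
    - [45, 0.016, -0.047, 0, -0.1]
    - [45, 0.016, -0.047, 0, -0.1]
    - [45, 0.016, -0.047, 0, -0.1]
    - [45, 0.016, -0.047, 0, -0.1]
    - [45, 0.016, -0.047, 0, -0.1]
    - [45, 0.016, -0.047, 0, -0.1]
    - [45, 0.016, -0.047, 0, -0.1]
    - [45, 0.016, -0.047, 0, -0.1]
    - [45, 0.016, -0.047, 0, -0.05]

```text
clock: 2.25
position: [0.4605, -0.0037, 0.2627]
tool_rot: [3.135, -0.007, 1.502]
force: [1.1, 1.0, -0.1]
grip_width: 0.0382
```

drive_tool:
  series:
    - [45, 0.03, -0.02, 0, 0.016]
    - [45, 0.03, -0.02, 0, 0.016]
    - [45, 0.03, -0.02, 0, 0]
    - [45, 0, 0, 0, 0]

```text
clock: 2.65
position: [0.5543, -0.0735, 0.2636]
tool_rot: [3.132, -0.006, 1.526]
force: [-2.0, 0.7, -0.2]
grip_width: 0.0386
```

```bash
python3 - <<'E'
from h import *
print(bot.observe()["position"],bot.observe()["tool_rot"])
im=bot.grab_frame("wrist");cv2.imwrite("pics/w1.png",im[:,:,::-1]);print(bot.camera_info("wrist"))
E
```

```text
[ 0.55429963 -0.07346443  0.26359717] [ 3.1323924  -0.00619287  1.52552856]
{'fx': 371.64829954431775, 'fy': 371.64829954431775, 'cx': 321.93617154916166, 'cy': 239.15162766599735, 'cam_to_world': array([[ 9.98966957e-01, -4.53023818e-02, -3.56566661e-03,
         5.54503715e-01],
       [-4.45082457e-02, -9.59583904e-01, -2.77880815e-01,
        -1.80060062e-04],
       [ 9.16710652e-03,  2.77752454e-01, -9.60608941e-01,
         4.07579603e-01],
       [ 0.00000000e+00,  0.00000000e+00,  0.00000000e+00,
         1.00000000e+00]])}
```

View pics/w1.png

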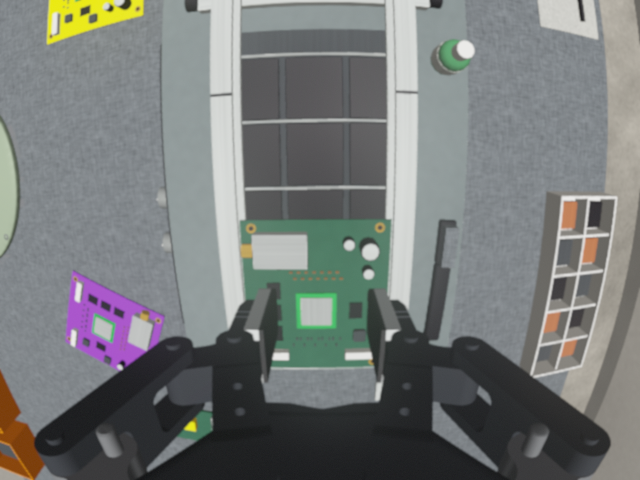

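```bash
cat >> h.py <<'E'
def wun(i,px,z):
    v=np.array([px[0]-i["cx"],px[1]-i["cy"]]);r=np.hypot(*v);th=r/i["fx"]
    d=np.r_[v/r*np.sin(th),np.cos(th)];T=i["cam_to_world"];d=T[:3,:3]@d;o=T[:3,3]
    return o+d*(z-o[2])/d[2]
E
python3 - <<'E'
from h import *
i=bot.camera_info("wrist");im=cv2.imread("pics/w1.png")
g=im.astype(int).sum(2)
print("lineN",[ (c,list(g[88:102,c])) for c in (215,222,229)])
print("lineF",[ (c,list(g[86:100,c])) for c in (400,406,412)])
gr=im[:,:,1].astype(int)-im[:,:,2]
for c in(262,316,350):print("lead",c,list(gr[212:228,c]))
for c in(310,330,300):print("trail",c,list(gr[358:378,c]))
P={k:wun(i,q,z) for k,q,z in [("lN",(221,94),.105),("lF",(406,92),.105),("eN",(242,220),.1024),("eF",(391,220),.1024),("t1",(290,367),.1024),("t2",(360,367),.1024)]}
for k in P:print(k,P[k].round(4))
E
```

```text
lineN [(215, [np.int64(639), np.int64(640), np.int64(640), np.int64(639), np.int64(627), np.int64(567), np.int64(429), np.int64(335), np.int64(475), np.int64(602), np.int64(639), np.int64(641), np.int64(641), np.int64(639)]), (222, [np.int64(632), np.int64(635), np.int64(635), np.int64(627), np.int64(584), np.int64(473), np.int64(344), np.int64(408), np.int64(555), np.int64(621), np.int64(636), np.int64(636), np.int64(635), np.int64(636)]), (229, [np.int64(644), np.int64(644), np.int64(644), np.int64(623), np.int64(543), np.int64(394), np.int64(325), np.int64(469), np.int64(606), np.int64(643), np.int64(643), np.int64(645), np.int64(644), np.int64(645)])]
lineF [(400, [np.int64(641), np.int64(641), np.int64(639), np.int64(617), np.int64(532), np.int64(397), np.int64(412), np.int64(547), np.int64(620), np.int64(641), np.int64(641), np.int64(641), np.int64(641), np.int64(641)]), (406, [np.int64(638), np.int64(639), np.int64(638), np.int64(617), np.int64(541), np.int64(403), np.int64(367), np.int64(489), np.int64(590), np.int64(633), np.int64(640), np.int64(639), np.int64(640), np.int64
[... 1221 characters left out ...]
t64(45), np.int64(45), np.int64(45), np.int64(46), np.int64(45), np.int64(45), np.int64(44), np.int64(39), np.int64(22), np.int64(10), np.int64(6), np.int64(6), np.int64(5), np.int64(6), np.int64(6), np.int64(7), np.int64(7), np.int64(7), np.int64(7)]
trail 300 [np.int64(45), np.int64(45), np.int64(46), np.int64(47), np.int64(46), np.int64(47), np.int64(46), np.int64(46), np.int64(40), np.int64(18), np.int64(6), np.int64(5), np.int64(5), np.int64(6), np.int64(6), np.int64(6), np.int64(7), np.int64(6), np.int64(6), np.int64(6)]
lN [0.4766 0.0393 0.105 ]
lF [0.6272 0.0335 0.105 ]
eN [ 0.4859 -0.0682  0.1024]
eF [ 0.6131 -0.0742  0.1024]
t1 [ 0.5157 -0.2193  0.1024]
t2 [ 0.5854 -0.223   0.1024]
```

drive_tool:
  series:
    - [45, -0.003, -0.045, 0, 0.008]
    - [45, -0.003, -0.045, 0, 0]
    - [45, -0.003, -0.045, -0.01, 0]
    - [45, -0.002, -0.044, -0.03, 0]
    - [45, 0, 0, -0.04, 0]
    - [45, 0, 0, -0.04, 0]
    - [45, 0, 0, -0.02, 0]
    - [45, 0, 0, 0, 0]

```text
clock: 3.5
position: [0.538, -0.2485, 0.1224]
tool_rot: [3.131, -0.009, 1.541]
force: [-0.4, 0.1, -0.1]
grip_width: 0.0385
```

drive_tool:
  series:
    - [45, 0.003, 0, -0.017, 0]
    - [45, 0, 0, -0.017, 0]
    - [45, 0, 0, 0, 0]

```text
clock: 3.8
position: [0.5424, -0.2468, 0.0897]
tool_rot: [3.128, -0.009, 1.543]
force: [-0.9, -0.1, 0.8]
grip_width: 0.0383
```

```bash
python3 - <<'E'
from h import *
s=bot.observe();print(s["position"],s["tool_rot"],s["force"])
im=bot.grab_frame("wrist");im2=bot.grab_frame("side");cv2.imwrite("pics/w2.png",im[:,:,::-1])
cv2.imwrite("pics/s2.png",cv2.resize(im2[160:350,270:450],None,fx=3.1,fy=3.1,interpolation=cv2.INTER_CUBIC)[:,:,::-1])
E
```

```text
[ 0.54237083 -0.24676037  0.08965831] [ 3.1283081  -0.00937598  1.5431953 ] [-0.85574421 -0.05944721  0.80757958]
```

View pics/w2.png

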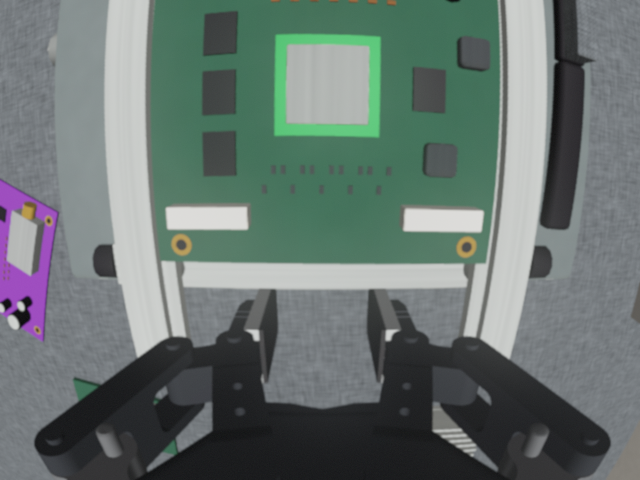

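View pics/s2.png

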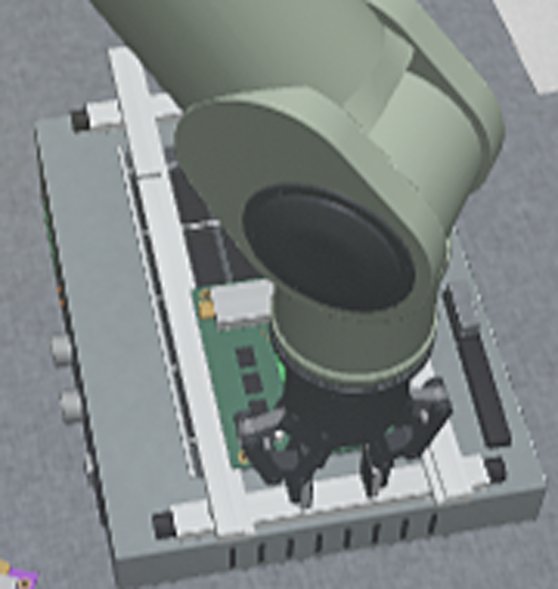

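drive_tool:
  series:
    - [45, 0, 0.009, 0, -0.003]
    - [45, 0, 0.009, 0, -0.003]
    - [45, 0.0003, 0.009, 0, 0]
    - [45, 0.0003, 0.009, 0, 0]
    - [45, 0.0003, 0.009, 0, 0]
    - [45, 0.0003, 0.009, 0, 0]
    - [45, 0.0003, 0.009, 0, 0]
    - [45, 0.0003, 0.009, 0, 0]
    - [45, 0.0003, 0.007, 0, 0]
    - [45, 0.0003, 0.005, 0, 0]
    - [45, 0, 0.003, 0, 0]
    - [45, 0, 0, 0, 0]

```text
clock: 5.1
position: [0.5473, -0.1517, 0.0948]
tool_rot: [3.122, -0.008, 1.538]
force: [-0.1, 0.5, 0.4]
grip_width: 0.0388
```

```bash
python3 - <<'E'
from h import *
s=bot.observe();print(s["position"],s["tool_rot"],s["force"])
i=bot.camera_info("wrist");im=bot.grab_frame("wrist");cv2.imwrite("pics/w3.png",im[:,:,::-1])
gr=im[:,:,1].astype(int)-im[:,:,0]
for c in(300,320,340):print(c,list(map(int,gr[255:275,c])), wun(i,(c,264),.1024))
E
```

```text
[ 0.54728471 -0.15172505  0.09477648] [ 3.1218389  -0.00773283  1.53829864] [-0.05992604  0.45338847  0.37913262]
300 [50, 50, 50, 50, 50, 50, 50, 50, 50, 50, 49, 49, 49, 49, 50, 49, 50, 50, 49, 50] [ 0.53911894 -0.12883447  0.1024    ]
320 [50, 50, 50, 49, 49, 48, 51, 49, 51, 49, 51, 50, 50, 49, 49, 49, 49, 49, 49, 49] [ 0.5469247  -0.12913356  0.1024    ]
340 [48, 48, 48, 47, 49, 49, 49, 49, 50, 49, 49, 49, 49, 50, 50, 50, 49, 50, 50, 50] [ 0.55474404 -0.12945315  0.1024    ]
```

View pics/w3.png

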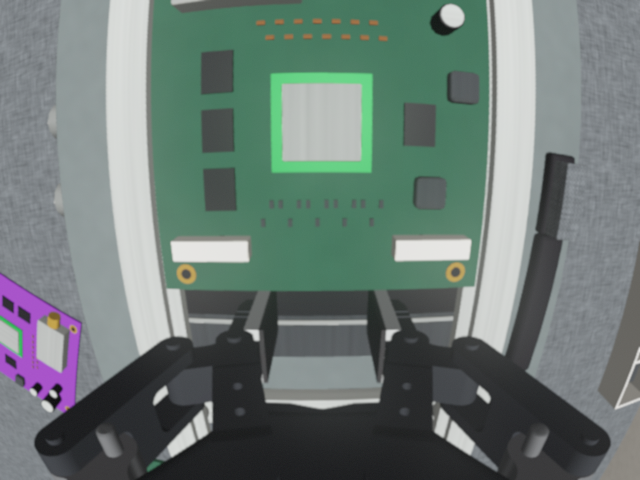

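```bash
python3 - <<'E'
from h import *
i=bot.camera_info("wrist")
im=cv2.imread("pics/w3.png");gr=im[:,:,1].astype(int)-im[:,:,2]
for c in(220,320,430):
    k=np.argmax(gr[278:300,c]<25)+278;print(c,list(map(int,gr[282:298,c])),wun(i,(c,k-.5),.1024))
E
```

```text
220 [41, 41, 41, 42, 41, 42, 41, 35, 24, 10, 1, 1, 1, 2, 2, 1] [ 0.50565185 -0.13909935  0.1024    ]
320 [49, 49, 48, 49, 47, 48, 47, 47, 39, 19, 6, 5, 5, 4, 3, 3] [ 0.54652534 -0.14067682  0.1024    ]
430 [40, 40, 41, 40, 40, 38, 26, 9, 2, 1, 1, 1, 2, 2, 1, 2] [ 0.59214967 -0.14233131  0.1024    ]
```

drive_tool:
  series:
    - [45, 0, -0.004, -0.002, 0]
    - [45, 0, 0, -0.006, 0]
    - [45, 0, 0, 0, 0]

```text
clock: 5.45
position: [0.5471, -0.157, 0.0861]
tool_rot: [3.122, -0.008, 1.537]
force: [-0.5, -0.1, 0.2]
grip_width: 0.0383
```

drive_tool:
  series:
    - [45, 0.0002, 0.005, -0.0004, 0]
    - [45, 0.0002, 0.005, -0.0004, 0]
    - [45, 0.0002, 0.005, -0.0004, 0]
    - [45, 0.0002, 0.004, -0.0004, 0]
    - [45, 0.0002, 0.003, -0.0004, 0]
    - [45, 0, 0.002, -0.0004, 0]
    - [45, 0, 0, 0, 0]

```text
clock: 6.15
position: [0.5483, -0.1313, 0.0836]
tool_rot: [3.121, -0.007, 1.537]
force: [-0.7, -0.5, 0.1]
grip_width: 0.0382
```

drive_tool:
  series:
    - [45, 0, -0.006, 0, 0]
    - [45, 0, 0, 0.045, 0]
    - [45, 0, 0, 0.045, 0]
    - [45, 0.002, 0.04, 0.02, 0]
    - [45, 0.002, 0.04, 0, 0]
    - [45, 0, 0, 0, 0]
    - [45, 0, 0, 0, 0]

```text
clock: 6.85
position: [0.5511, -0.0582, 0.1975]
tool_rot: [3.123, -0.008, 1.533]
force: [-0.2, -1.2, -1.0]
grip_width: 0.0384
```

```bash
cat > look.py <<'E'
import sys
from h import *
n=sys.argv[1]
i=bot.camera_info("wrist");im=bot.grab_frame("wrist");cv2.imwrite(f"pics/{n}.png",im[:,:,::-1]);np.save(n,i,allow_pickle=True)
s=bot.observe();print(s["clock"],s["position"],s["qd"].round(3))
E
python3 look.py w4
```

```text
6.9 [ 0.55107514 -0.05800892  0.197259  ] [ 0.018  0.01   0.     0.003 -0.002 -0.     0.001]
```

View pics/w4.png

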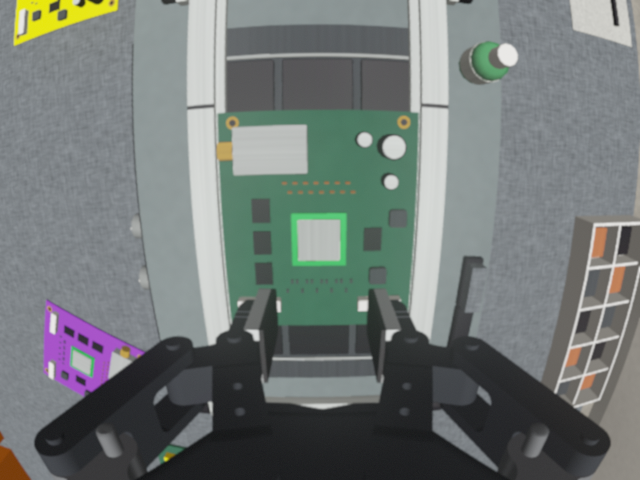

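```bash
cat > meas.py <<'E'
import sys
from h import *
n=sys.argv[1];lo,hi=int(sys.argv[2]),int(sys.argv[3]);e0,e1=int(sys.argv[4]),int(sys.argv[5])
i=np.load(n+".npy",allow_pickle=True).item();im=cv2.imread(f"pics/{n}.png");g=im.astype(float).sum(2)
def line(cols):
    o=[]
    for c in cols:
        w=g[lo:hi,c].max()-g[lo:hi,c];w[w<60]=0
        o.append(wun(i,(c,lo+(w*np.arange(hi-lo)).sum()/w.sum()),.105))
    return np.array(o)
def cols(s):a,b=map(int,s.split(","));return range(a,b)
N=line(cols(sys.argv[6]));F=line(cols(sys.argv[7]))
gr=(im[:,:,1].astype(float)-im[:,:,2])
E=[]
for c in cols(sys.argv[8]):
    v=gr[e0:e1,c];t=(v[:3].mean()+v[-3:].mean())/2
    k=int(np.argmax(v>t));r=k-1+(t-v[k-1])/(v[k]-v[k-1]);E.append(wun(i,(c,e0+r),.1024))
E=np.array(E)
n_,f_=N.mean(0),F.mean(0);u=(f_-n_)[:2];print("span",np.hypot(*u),"N",n_,"F",f_);u/=np.hypot(*u);v=np.array([-u[1],u[0]])
d=(E[:,:2]-n_[:2])@v;x=(E[:,:2]-n_[:2])@u
a=np.polyfit(x,d,1);print("edge minus line: near %.4f mid %.4f far %.4f  sd %.5f"%(np.polyval(a,.0105),np.polyval(a,.0755),np.polyval(a,.1405),(d-np.polyval(a,x)).std()))
E
python3 meas.py w4 97 114 104 120 194,209 427,442 240,385
```

```text
span 0.15047264614810085 N [0.47846372 0.03775161 0.105     ] F [0.62884522 0.03251493 0.105     ]
edge minus line: near -0.0048 mid -0.0048 far -0.0048  sd 0.00005
```

drive_tool:
  series:
    - [45, -0.001, -0.04, 0, 0]
    - [45, -0.001, -0.041, 0, 0]
    - [45, 0, 0, -0.02, 0]
    - [45, 0, 0, 0, 0]

```text
clock: 7.3
position: [0.5478, -0.1451, 0.1757]
tool_rot: [3.125, -0.008, 1.532]
force: [-0.3, 0.1, 0.4]
grip_width: 0.0387
```

Well clear of the trailing edge (about -0.120); descend.

drive_tool:
  series:
    - [45, 0, 0, -0.045, 0]
    - [45, 0, 0, -0.04, 0]
    - [45, 0, 0, -0.004, 0.002]
    - [45, 0, 0, 0, 0]

```text
clock: 7.7
position: [0.5483, -0.1478, 0.0869]
tool_rot: [3.123, -0.007, 1.53]
force: [0.5, -0.1, 0.6]
grip_width: 0.0385
```

drive_tool:
  series:
    - [45, 0.0002, 0.005, -0.0004, 0.005]
    - [45, 0.0002, 0.005, -0.0004, 0]
    - [45, 0.0002, 0.003, -0.0004, 0]
    - [45, 0, 0.003, -0.0004, 0]
    - [45, 0, 0.002, -0.0004, 0]
    - [45, 0, 0, 0, 0]

```text
clock: 8.3
position: [0.5519, -0.1279, 0.091]
tool_rot: [3.116, -0.007, 1.537]
force: [0.5, -0.8, -0.1]
grip_width: 0.0386
```

drive_tool:
  series:
    - [45, -0.001, 0.001, -0.002, 0]
    - [45, 0, 0, -0.001, 0]
    - [45, 0, 0, 0, 0]

```text
clock: 8.6
position: [0.5509, -0.1271, 0.088]
tool_rot: [3.116, -0.007, 1.537]
force: [-0.9, 0.2, 0.5]
grip_width: 0.0383
```

Back off and look.

drive_tool:
  series:
    - [45, 0, -0.008, 0, 0]
    - [45, 0, 0, 0.045, 0]
    - [45, 0, 0, 0.045, 0]
    - [45, 0, 0.04, 0.02, 0]
    - [45, 0, 0.04, 0, 0]
    - [45, 0, 0, 0, 0]
    - [45, 0, 0, 0, 0]

```text
clock: 9.3
position: [0.5495, -0.0578, 0.2017]
tool_rot: [3.118, -0.006, 1.532]
force: [-0.8, -0.8, 0.6]
grip_width: 0.0385
```

```bash
python3 look.py w5
```

```text
9.35 [ 0.54950526 -0.05760066  0.20146802] [ 0.018  0.009  0.003  0.002 -0.002 -0.001  0.003]
```

View pics/w5.png

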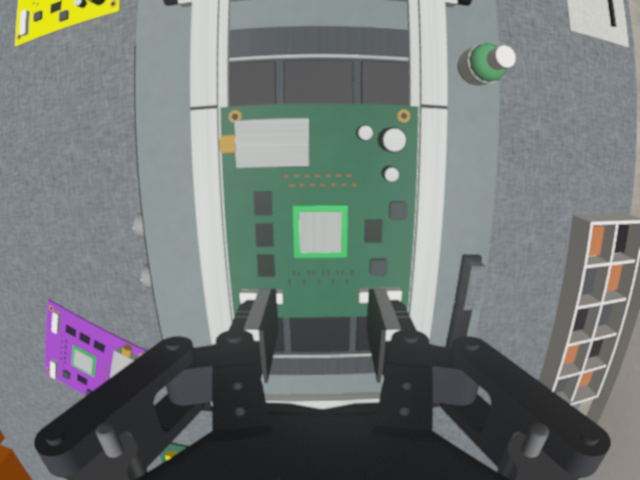

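```bash
python3 meas.py w5 98 115 97 113 197,211 427,441 240,385
```

```text
span 0.15098598055576143 N [0.47809228 0.03769097 0.105     ] F [0.62898899 0.03249963 0.105     ]
edge minus line: near -0.0002 mid -0.0002 far -0.0002  sd 0.00008
```

drive_tool:
  series:
    - [45, -0.02, 0.03, 0.04, 0]
    - [45, -0.02, 0.04, 0.03, 0]
    - [45, -0.02, 0.04, 0.02, 0]
    - [45, -0.02, 0.04, 0, 0]
    - [45, -0.02, 0.04, 0, 0]
    - [45, 0, 0.045, 0, 0]
    - [45, 0, 0.045, 0, 0]
    - [45, 0, 0, 0, 0]
    - [45, 0, 0, 0, 0]

```text
clock: 10.25
position: [0.447, 0.2186, 0.2888]
tool_rot: [3.122, -0.003, 1.516]
force: [0.2, -0.8, 0.0]
grip_width: 0.0385
```

```bash
python3 - <<'E'
from h import *
a=bot.grab_frame("side");b=bot.grab_frame("scene")
cv2.imwrite("pics/s5.png",a[:,:,::-1]);cv2.imwrite("pics/c5.png",cv2.resize(b[190:400,190:450],None,fx=3,fy=2.85,interpolation=cv2.INTER_CUBIC)[:,:,::-1])
E
```

```text
(no output)
```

View pics/s5.png

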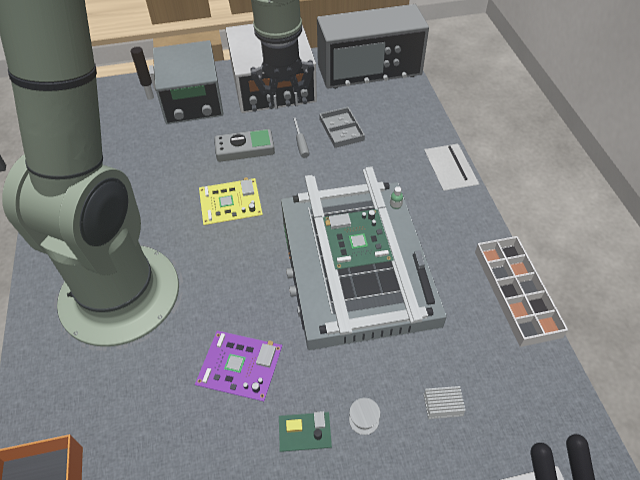

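View pics/c5.png

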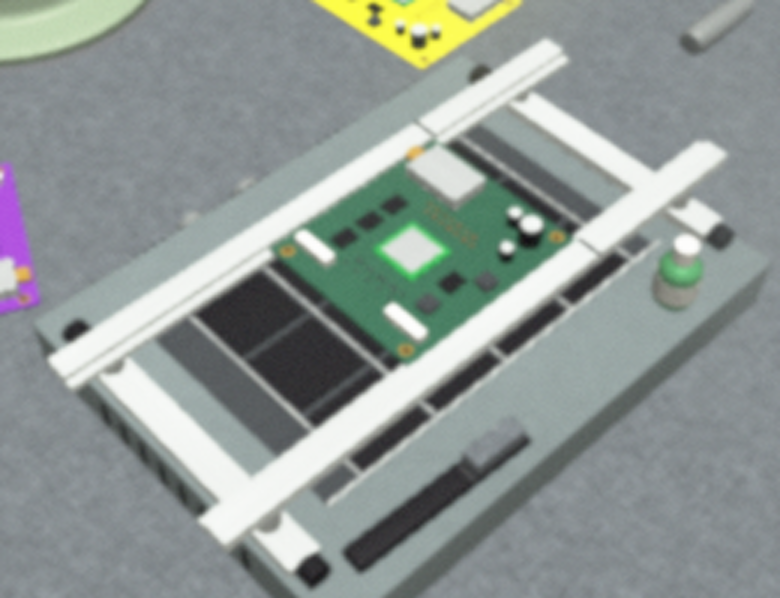

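The board lies flat with its leading edge at the lines: in the scene crop they are at (427,130) and (592,245). Nothing else has moved.

```bash
python3 -c "
from workcell import bot
print(bot.job_done())"
```

```text
the job is handed in; nothing more can be done
None
```

I slid the green board about 107 mm along the rails by pushing its bare trailing edge with the fingertips. I stopped about 5 mm short to measure, then finished with a slow push and moved the arm clear.

- **Position:** the last wrist-camera measurement put the leading edge 0.2 mm short of the middle of the line, the same at the near and far rails.
- **Board and bench:** the final side and scene pictures show the board flat between the rails. By eye, everything else is where it started.
- **Time and forces:** about 10 s of the 43 s was used, and the force readings I saw at the end of each move were no more than about 2 N.
- **Deviation:** the tool drifted up 4 to 5 mm on two of the pushes. I lowered it again each time, and the fingers did not ride over the edge.

No check failed.

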